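Set the reader dial to the red line and store it

ROBOT

A 6-joint arm with a two-finger parallel gripper is mounted at the origin on the work surface. World frame = base frame: x ahead of the robot, y to its left, z up, the work surface at z = 0. Lengths are in m, angles in degrees, forces in N, time in s.
With the tool pointing down it reaches from about 0.4 to 0.825 m from the base axis. Payload 7 kg.
Tool frame: the origin (TCP) lies on the front face of the gripper's body, between the roots of the fingers; the fingertips stand 66 mm ahead of it and the grasp point (between the pads) lies 47 mm ahead of it (nose_length is the distance from the TCP to the fingertips, in m); y points along the fingers, z is the direction in which the jaws open and shut, and the axes are right-handed (so a half turn about y gives the same grasp; the last joint's range is limited). The gripper opens to 88 mm and grips with 3 to 60 N. Pads are 19 mm wide; open, the fingers measure 130 mm over their backs; the gripper's body (78 mm by 193 mm) begins 47 mm behind the grasp point.
Start: joints at [82.684, 20.546, 0.682, 0, -70.136, -16.507], TCP at [0.273, 0.617, 0.292] pointing down, gripper open.
Joint ranges: [-176.03, 176.03], [-82.01, 121.73], [-58.28, 71.71], [-173.87, 95.51], [-174.79, -0.11], [-173.66, 173.66]. Speed limits (degrees/s): [136.94, 136.94, 172.46, 180, 180, 180].

INTERFACE

Orientations are given as [roll, pitch, yaw] about the fixed x, y, z axes, in that order (R = Rz(yaw) Ry(pitch) Rx(roll)).
In Python, from plant import get_state, capture, close_job, nose_length gives the robot as it stands.
- The arm moves only by the tool apply_moves, never from a script. Its argument "rows" is a list of rows, each a list of 2 entries, a list of its own where there are three numbers: the shift along the tool's x, y, z in m, then the turn about the tool's y in degrees. In form: [[[tx, ty, tz], yaw], ...]. A call has 1 to 20 rows; each row is the pose to reach, as a shift and turn from the pose commanded when the call began, along the tool's axes at that moment; what a row does not reach only later rows make up. A row lasts 1/8 s, in which the tool goes at most 62.5 mm and 10.7 degrees, less where a joint would pass 70% of its speed; a pose out of reach is approached as far as the arm can. A call with a gripper value outside its range is refused whole. "gripper" is the opening, from 0 (shut) to 1 (fully open), set as the call begins (left out, the last holds). The fingers move at their own pace and stop on an object; "grip_force" is the grip in N (left out, the last holds). Time passes only in rows, so rows that repeat a pose let the fingers close. It gives the time, the measured TCP pose, the force and the opening at its end, in the units of the state.
- get_state(): the state, without advancing time (a new reading comes with each control period).
- capture(name): name is "scene" or "top" or "wrist"; returns a dict with "pixels" (400x640x3 uint8, blue, green, red), "z_map" (400x640 float32, m along the optical axis (not along the pixel's ray), 0 where there is no reading), "intrinsics" (3x3 intrinsics, pixels), "rvec" (rotation vector, rad) and "tvec" (3), from world to camera coordinates, as OpenCV has them; the wrist camera has in their place "mount" (4x4, takes a point from camera to tool coordinates, whose origin is the TCP and whose axes are the tool frame's). Camera axes: x right, y down, z forward; pixel columns grow to the right and rows downward; lengths in m; the calibration is good to about 2 mm. A picture is of the moment at which its call begins: read the wrist's pose just before it.
- close_job(): hands the job in, once; it reports no verdict.
The state is a dict: "time_s": time; "joints": joint angles; "qd": joint speeds; "joint_torque": joint torques, N m; "tcp_pos": TCP position; "eef_rot": TCP orientation; "contact_force": force on the tool from outside, world axes, zero at the start; "moment": the same for the moment, N m; "gripper_width": finger opening in m.
Only numpy, scipy, OpenCV 4.12 (cv2) and the standard library are available. Lean on these libraries where they do the work, as an engineer would, in place of code of your own. Each camera call takes 0.05 s, during which the arm holds its last target.

TASK

On the white dial reader, push the big blue dial round with a fingertip in its notch until the white index mark lines up with the red line on the scale (not the light-blue one). Then, and only then, press the green button fully down and let it come back up. Nothing is to be lifted: leave the bottles, tubes and cups where they stand.

Things in the scene. Friction and masses are not known exactly. Their poses are not given: they have to be found in the camera images.
- dial_axis (a point): Point on the dial's upright axis of rotation, at the height of the scale ring and the skirt's top (17 mm above the table). The reader is a fixed white deck 240 x 390 mm, 14 mm high. Axes: z up; x is the direction in which the index points when the dial joint reads 0; the green button lies towards -y. Does not turn with the dial.
- dial (a joint): Angle of the dial in rad, growing counterclockwise seen from above, range -2.6 to 2.6. It turns stiffly (about 2 N of push at the notch) and stays where it is left. The dial is a black skirt disc 171 mm across, its top 17 mm above the table, carrying a blue thumb hub 130 mm across whose top is 42 mm above the table.
- notch (a point): Middle of the one wide notch in the blue hub, on the floor of the notch (skirt top), 48 mm from the axis, exactly opposite the index; turns with the dial. The notch is 25 mm deep, open above and outwards; its two upright flat flanks are about 57 mm apart here and its inner end is 18 mm from the axis. Shut fingers put down here push the dial round by either flank.
- index_mark (a point): Outer end of the white index line, at the edge of the skirt, 86 mm from the axis, 17 mm above the table; it turns with the dial. The line is 6 mm wide and runs radially; the notch lies on the opposite side of the axis.
- red_line (a point): Inner end of the red scale line (5 mm wide, radial, with a 20 mm wide red tab at its outer end), 86 mm from the axis: where the index mark must come. Flat on the ring, fixed during the task. It is always reached counterclockwise from the starting index, after the light-blue line.
- blue_line (a point): Inner end of the light-blue scale line, the same shape as the red one: not the target.
- store_top (a point): Centre of the top of the green push button (34 mm across) in its grey housing, on the deck, 158 mm from the dial's axis. Moves with the button.
- store (a joint): Travel of the green button in m: 0 up, 0.006 fully down, which takes about 5 N straight down; it springs back by itself.
- pot: Bystander: small jar, white cap, 38 mm wide, 45 mm high, standing loose on the reader's deck, on the side away from the button. Origin under its foot.
- vial: Bystander: amber vial, blue cap, 26 mm wide, 45 mm high, standing loose on the deck beyond the button. Origin under its foot.
- reagent: Bystander: white reagent bottle, 64 mm wide, 130 mm high, on the left, farther off than the rack. Origin under its foot.
- tube0: Bystander: capped blood tube (red cap), 88 mm long, upright in the blue rack (70 x 160 x 45 mm) on the left. Origin at its foot.
- tube1: Bystander: capped blood tube (yellow cap), 88 mm long, in the same rack. Origin at its foot.
- beaker: Bystander: clear beaker, 68 mm wide, 90 mm high, on the right. Origin under its foot.
- cup: Bystander: specimen jar, yellow cap, 52 mm wide, 60 mm high, on the right. Origin under its foot.

How it is judged (in metres and radians):
On the way, in this order (a step that is already met when the one before it is completed fails the run):
1. the index mark is lined up with the red line and the dial is still (horizontal distance between index_mark and red_line below 0.005 m and velocity of joint dial between -0.05 and 0.05 rad/s), for 0.3 s.
2. the green button is pressed down with the dial on the red line (value of joint store above 0.0045 m and horizontal distance between index_mark and red_line below 0.005 m), for 0.05 s.
3. the button is up again (value of joint store below 0.0015 m), for 0.1 s.
At the end, for the whole second after the job is handed in: The index mark stands within 5 mm of the red line at the edge of the dial, at rest; the green button has been pressed (at least 4.5 of 6 mm) after that and is up again; every bottle, tube and cup is within 15 mm of where it was (horizontal distance between index_mark and red_line below 0.005 m and value of joint store below 0.0015 m and velocity of joint dial between -0.02 and 0.02 rad/s and distance of each of pot, vial, reagent, tube0, tube1, beaker, cup from where it was at the start of the episode below 0.015 m); the robot touches nothing.
It fails at once if the green button is pressed while the index mark is off the red line (value of joint store above 0.003 m and horizontal distance between index_mark and red_line above 0.006 m).
It fails at once if a bottle, tube or cup is lifted, carried or knocked away (distance of any of pot, vial, reagent, tube0, tube1, beaker, cup from where it was at the start of the episode above 0.02 m).
It also fails if it takes over 58 s, if anything falls off the work surface, if the arm or the gripper's body presses on something with over 40 N, if the wrist force passes 120 N, or if a joint passes its speed limit or range.

## Working session

There is one attempt and no reset: what is moved stays moved. The work goes in short steps, Python scripts to look and compute and a tool call to move; the robot and the scene stay as the last step left them, time stands still between calls to the robot, and variables do not carry over. Pictures are saved under pics/ and viewed, and the job is handed in when it is done.

Besides the shell and the picture viewer there is one more tool, called as name(argument=value, ...), one argument or row to a line, values as JSON. apply_moves: Moves the arm, as the interface text tells. Its arguments: {"type":"object","properties":{"rows":{"type":"array"},"gripper":{"type":"number"},"grip_force":{"type":"number"}},"required":["rows"]}

```bash
ls; mkdir -p pics; python3 - <<'E'
from plant import *
import cv2,numpy as np
s=get_state(); print(s); print(nose_length)
for n in ["scene","top"]:
    c=capture(n); cv2.imwrite(f"pics/{n}0.png",c["pixels"]); np.savez(f"{n}0.npz",**c); print(n,c["intrinsics"],c["rvec"],c["tvec"])
E
```

```text
pics
{'time_s': 0.0, 'joints': array([ 8.26821436e+01,  2.05926360e+01,  6.34494874e-01, -2.08000574e-02,
       -7.01379212e+01, -1.65064503e+01]), 'qd': array([ 0.15645612, -0.01113253,  0.0225018 , -0.01436855,  0.01907409,
       -0.04995232]), 'joint_torque': array([-1.30442904e-04, -5.82711482e+01,  2.93071997e+01,  6.99741215e+00,
        7.00251694e-03, -1.57603299e-04]), 'tcp_pos': array([0.27251792, 0.61712013, 0.2912124 ]), 'eef_rot': array([-8.99023406e+01,  8.54876166e-03,  1.56168617e+02]), 'contact_force': array([-0.05683951,  0.16351195,  0.64946832]), 'moment': array([ 0.01999673, -0.02753609,  0.01519626]), 'gripper_width': 0.08783060033289192}
0.0656
scene [[492.3503027    0.         313.80039548]
 [  0.         492.3503027  199.57725069]
 [  0.           0.           1.        ]] [ 1.85038913  1.33458397 -0.67745022] [-0.23092306 -0.26759378  1.79836095]
top [[437.93119222   0.         326.61404974]
 [  0.         437.93119222 204.98074417]
 [  0.           0.           1.        ]] [ 2.17834303 -2.11342238  0.18142247] [0.031089   0.57454452 1.49720914]
```

View pics/scene0.png

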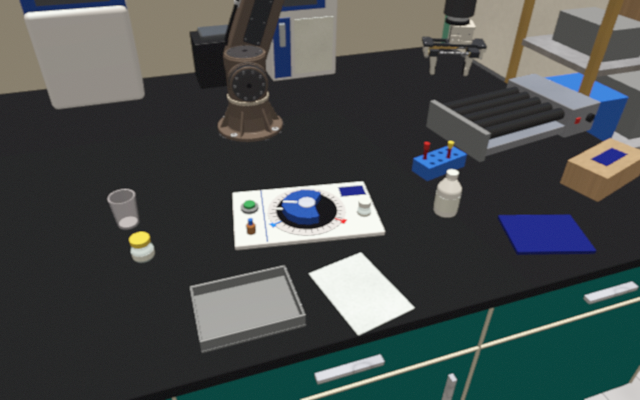

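View pics/top0.png

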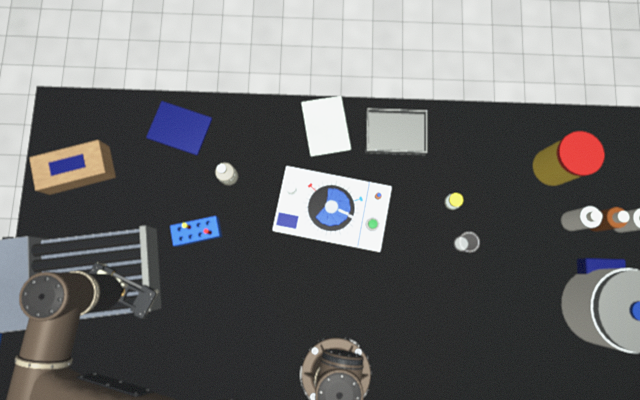

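The scene view shows the reader at about (307,212). In the top view the dial is at about (331,208), the red tab at (310,186), the light-blue one at (360,199), the green button at (372,224) and the index towards (350,214). Next I'll zoom in.

```bash
cat > h.py <<'E'
import numpy as np,cv2
def load(f):
    return dict(np.load(f))
def ray(c,uv,z):
    R=cv2.Rodrigues(c["rvec"])[0];t=c["tvec"].ravel();K=c["intrinsics"]
    C=-R.T@t
    uv=np.atleast_2d(np.array(uv,float)); d=(np.linalg.inv(K)@np.c_[uv,np.ones(len(uv))].T).T@R
    return C+d*((z-C[2])/d[:,2])[:,None]
def proj(c,P):
    return cv2.projectPoints(np.atleast_2d(np.array(P,float)),c["rvec"],c["tvec"],c["intrinsics"],None)[0].reshape(-1,2)
E
python3 - <<'E'
from h import *
c=load("top0.npz"); p=c["pixels"]
cv2.imwrite("pics/topz.png",cv2.resize(p[160:256,264:400],None,fx=5.8,fy=5.8,interpolation=cv2.INTER_CUBIC))
c2=load("scene0.npz")
cv2.imwrite("pics/scz.png",cv2.resize(c2["pixels"][175:250,225:390],None,fx=4.8,fy=4.8,interpolation=cv2.INTER_CUBIC))
E
```

```text
(no output)
```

View pics/topz.png

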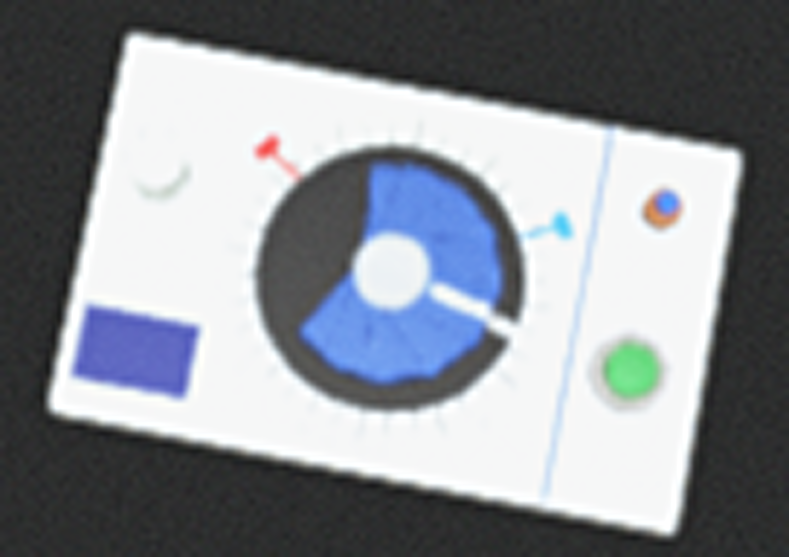

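View pics/scz.png

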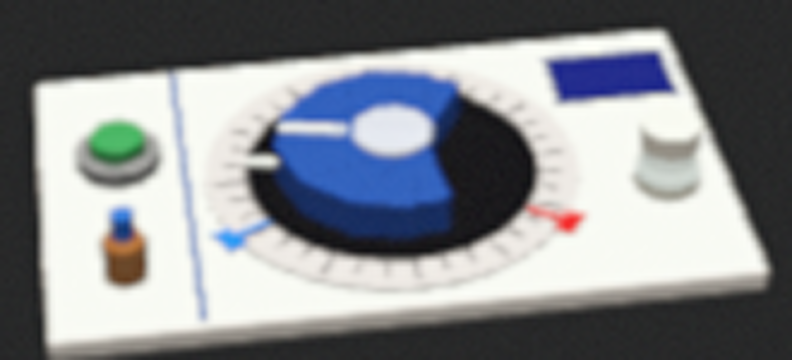

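```bash
cat > m.py <<'E'
from h import *
import sys
from scipy.spatial.transform import Rotation as Rn
def blobs(m,minA=3):
    n,l,s,ce=cv2.connectedComponentsWithStats(m.astype(np.uint8))
    return [(s[i,4],ce[i]) for i in range(1,n) if s[i,4]>=minA]
def ang(p): return np.degrees(np.arctan2(p[1],p[0]))
E
python3 - <<'E'
from m import *
for n,(x0,x1,y0,y1) in {"top":(264,400,160,256),"scene":(225,390,175,250)}.items():
    c=load(n+"0.npz"); p=c["pixels"]
    roi=np.zeros(p.shape[:2],bool); roi[y0:y1,x0:x1]=1
    hsv=cv2.cvtColor(p,cv2.COLOR_BGR2HSV); h,s,v=[hsv[...,i].astype(int) for i in range(3)]
    for name,m,z in [("red",((h<8)|(h>172))&(s>90)&(v>120),.017),("lblue",(h>94)&(h<106)&(s>90)&(v>180),.017),("green",(h>50)&(h<75)&(s>80),.03),
        ("blue",(h>106)&(h<122)&(s>90),.042),("orange",(h>8)&(h<20)&(s>90),.03)]:
        for a,ce in blobs(m&roi,3): print(n,name,a,ce.round(1),ray(c,ce,z)[0].round(4))
    if n=="top":
        # skirt disc: dark+blue+... inside deck: not white -> hull
        m=((v<120)&roi).astype(np.uint8)
        for cc in cv2.findContours(m,cv2.RETR_EXTERNAL,cv2.CHAIN_APPROX_NONE)[0]:
            if cv2.contourArea(cc)>200: print("dark",cv2.contourArea(cc),cv2.boundingRect(cc))
    for q in [(331,208)] if n=="top" else [(306,203)]: print(ray(c,q,.042))
E
```

```text
top red 9 [309.9 185.2] [0.6479 0.1106 0.017 ]
top lblue 9 [360.2 198.3] [ 0.6057 -0.072   0.017 ]
top green 60 [372.5 223.5] [ 0.5145 -0.1158  0.03  ]
top blue 353 [338.9 198.5] [0.5983 0.0056 0.042 ]
top blue 10 [378.8 194.5] [ 0.6172 -0.1355  0.042 ]
top blue 368 [330.5 217.6] [0.5294 0.0335 0.042 ]
top blue 233 [286.9 220. ] [0.516 0.186 0.042]
top orange 9 [377.1 196.9] [ 0.6105 -0.1311  0.03  ]
dark 12825.0 (264, 160, 136, 96)
[[0.56346913 0.03266547 0.042     ]]
scene red 23 [341.2 220.1] [0.6412 0.106  0.017 ]
scene lblue 7 [272.7 224.4] [ 0.6017 -0.0736  0.017 ]
scene green 71 [248.8 204.3] [ 0.5111 -0.1171  0.03  ]
scene blue 182 [351.6 190.4] [0.5527 0.1707 0.042 ]
scene blue 943 [301.8 208.4] [0.59   0.0112 0.042 ]
scene blue 17 [249.9 221.1] [ 0.6006 -0.1333  0.042 ]
scene blue 3 [279.  221.7] [ 0.6263 -0.0621  0.042 ]
scene blue 10 [273.2 224.5] [ 0.633  -0.0794  0.042 ]
scene orange 61 [250.9 228.8] [ 0.6174 -0.1353  0.03  ]
[[0.56999044 0.02951166 0.042     ]]
```

```bash
cat >> m.py <<'E'
def tool_shift(s,target,yaw=None):
    R=Rn.from_euler("xyz",s["eef_rot"],degrees=True)
    return R.inv().apply(np.array(target)-s["tcp_pos"]).round(4), None if yaw is None else round(-(((yaw-s["eef_rot"][2])+180)%360-180),2)
E
python3 - <<'E'
from m import *
from plant import *
s=get_state(); print(tool_shift(s,[.50,.035,.30],60)); c=capture("wrist"); print(c["mount"],c["intrinsics"])
E
```

```text
(array([-0.4433, -0.0079,  0.4406]), np.float64(96.17))
[[-3.89899603e-05  9.68182973e-01  2.50243339e-01 -6.63348059e-02]
 [-4.49749884e-04 -2.50243331e-01  9.68182872e-01 -9.23561103e-02]
 [ 9.99999898e-01 -7.47975009e-05  4.45197157e-04  2.69444242e-04]
 [ 0.00000000e+00  0.00000000e+00  0.00000000e+00  1.00000000e+00]] [[360.77506128   0.         320.45603798]
 [  0.         360.77506128 202.82534605]
 [  0.           0.           1.        ]]
```

```bash
python3 - <<'E'
from m import *
from plant import *
s=get_state(); print(tool_shift(s,[.582,.058,.32],60))
E
```

```text
(array([-0.509 , -0.028 ,  0.3866]), np.float64(96.17))
```

apply_moves(
  rows=[
    [[-0.05, -0.028, 0.038], 8],
    [[-0.1, -0.028, 0.076], 18],
    [[-0.15, -0.028, 0.114], 28],
    [[-0.2, -0.028, 0.152], 38],
    [[-0.25, -0.028, 0.19], 48],
    [[-0.3, -0.028, 0.228], 58],
    [[-0.35, -0.028, 0.266], 68],
    [[-0.4, -0.028, 0.304], 78],
    [[-0.45, -0.028, 0.342], 88],
    [[-0.49, -0.028, 0.372], 96],
    [[-0.509, -0.028, 0.387], 96],
    [[-0.509, -0.028, 0.387], 96],
    [[-0.509, -0.028, 0.387], 96],
  ],
  gripper=0,
)

```text
time_s: 1.78
tcp_pos: [0.5817, 0.0581, 0.3199]
eef_rot: [-90.0, 0.0, 60.2]
contact_force: [-0.0, 0.3, 0.1]
gripper_width: 0.0007
```

```bash
python3 - <<'E'
from m import *
from plant import *
s=get_state(); print(s["time_s"],s["tcp_pos"],s["eef_rot"],s["joints"],s["gripper_width"])
c=capture("wrist"); cv2.imwrite("pics/w1.png",c["pixels"]); np.savez("w1.npz",tcp=s["tcp_pos"],rot=s["eef_rot"],**c)
E
```

```text
1.775 [0.58171297 0.05809207 0.31991115] [-8.99772433e+01  1.15138586e-02  6.01706918e+01] [ 2.48486501e+01  1.11264138e+01 -8.62910591e+00 -1.26536559e-02
 -7.02670324e+01 -5.46736859e+01] 0.0007120084532360901
```

View pics/w1.png

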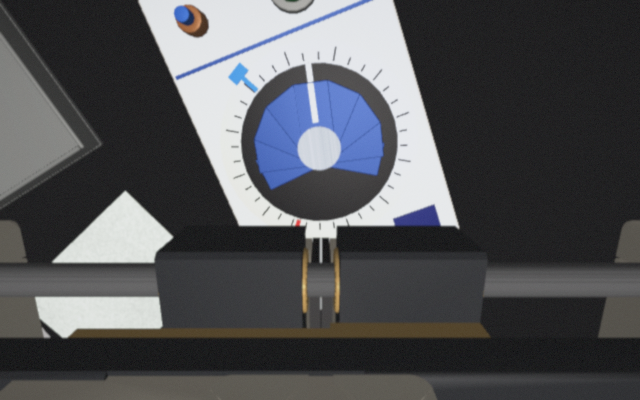

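apply_moves(
  rows=[
    [[0.05, 0, 0], 0],
    [[0.05, 0, 0], 0],
    [[0.05, 0, 0], 0],
  ],
)

```text
time_s: 2.2
tcp_pos: [0.6063, 0.1023, 0.32]
eef_rot: [-90.0, 0.0, 60.3]
contact_force: [-1.0, 0.4, -0.5]
gripper_width: 0.0005
```

```bash
cat >> m.py <<'E'
def wcam(c,tcp,rot):
    T=np.eye(4);T[:3,:3]=Rn.from_euler("xyz",rot,degrees=True).as_matrix();T[:3,3]=tcp
    W=np.linalg.inv(T@c["mount"])
    c["rvec"]=cv2.Rodrigues(W[:3,:3])[0];c["tvec"]=W[:3,3];return c
def snap(n):
    from plant import get_state,capture
    s=get_state();c=capture("wrist");cv2.imwrite(f"pics/{n}.png",c["pixels"])
    c=wcam(c,s["tcp_pos"],s["eef_rot"]);np.savez(n+".npz",**c);return s,c
E
python3 - <<'E'
from m import *
s,c=snap("w2");print(s["time_s"],s["tcp_pos"],s["eef_rot"])
E
```

```text
2.2 [0.60632342 0.10225067 0.31999139] [-8.99804597e+01  2.01675475e-02  6.02863774e+01]
```

View pics/w2.png

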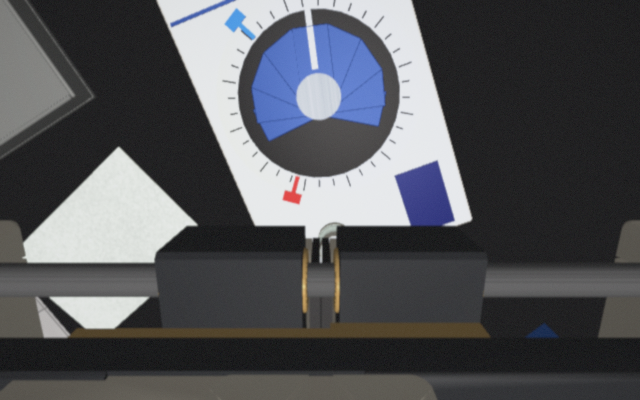

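The wrist view shows the whole dial at (319,93), the index line ending at about (308,10), the red line with its tab at (293,190), and the light-blue one at (240,24).

```bash
cat >> m.py <<'E'
def dial(c,bx,zs=.017,verbose=True):
    """bx=(x0,x1,y0,y1) box round the skirt. returns axis xy from skirt rim rays at z=17 mm"""
    p=c["pixels"];hsv=cv2.cvtColor(p,cv2.COLOR_BGR2HSV);v=hsv[...,2].astype(int);s=hsv[...,1].astype(int)
    m=((v<110)).astype(np.uint8); 
    keep=np.zeros_like(m);keep[bx[2]:bx[3],bx[0]:bx[1]]=1; m&=keep
    m=cv2.morphologyEx(m,cv2.MORPH_OPEN,np.ones((5,5),np.uint8))
    cs,_=cv2.findContours(m,cv2.RETR_EXTERNAL,cv2.CHAIN_APPROX_NONE)
    pts=cv2.convexHull(np.vstack([a for a in cs if cv2.contourArea(a)>30])).reshape(-1,2).astype(float)
    w=ray(c,pts+0.0,zs)[:,:2]
    for _ in range(4):
        A=np.c_[2*w,np.ones(len(w))];sol=np.linalg.lstsq(A,(w**2).sum(1),rcond=None)[0]
        r=np.sqrt(sol[2]+(sol[:2]**2).sum());d=np.linalg.norm(w-sol[:2],axis=1)-r
        k=abs(d)<.003
        if k.all() or k.sum()<8:break
        w=w[k]
    if verbose: print("axis",sol[:2].round(4),"r",r.round(4),"n",len(w),"res",abs(d).max().round(4))
    return sol[:2]
def polar(c,ax,z,mask,r0,r1):
    ys,xs=np.nonzero(mask);P=ray(c,np.c_[xs,ys],z)[:,:2]-ax;r=np.linalg.norm(P,axis=1);k=(r>r0)&(r<r1)
    P=P[k];u=P/np.linalg.norm(P,axis=1)[:,None];m=u.mean(0)
    a=ang(m);dev=(np.degrees(np.arctan2(u[:,1],u[:,0]))-a+180)%360-180
    return round(float(a),2),int(k.sum()),dev.min().round(1),dev.max().round(1)
def masks(c):
    p=c["pixels"];hsv=cv2.cvtColor(p,cv2.COLOR_BGR2HSV);h,s,v=[hsv[...,i].astype(int) for i in range(3)]
    return dict(red=((h<8)|(h>172))&(s>90)&(v>100),lb=(h>94)&(h<106)&(s>110)&(v>150),white=(s<60)&(v>140),green=(h>50)&(h<75)&(s>80),hub=(h>106)&(h<122)&(s>90))
E
python3 - <<'E'
from m import *
c=load("w2.npz")
ax=dial(c,(234,404,5,181))
M=masks(c)
print("red",polar(c,ax,.017,M["red"],.08,.14)); print("lb",polar(c,ax,.017,M["lb"],.08,.14))
print("idx skirt",polar(c,ax,.017,M["white"],.070,.083))
print("idx hub",polar(c,ax,.042,M["white"],.028,.060))
for a,ce in blobs(M["red"]): print(a,ce,ray(c,ce,.017))
cv2.imwrite("pics/w2z.png",cv2.resize(c["pixels"][0:210,210:430],None,fx=2.8,fy=2.8,interpolation=cv2.INTER_CUBIC))
ct=load("top0.npz"); print(ray(ct,proj(c,[[*ax,.042]])*0+np.array([[331.5,206.5]]),.042))
w=wcam(load("w1.npz"),load("w1.npz")["tcp"],load("w1.npz")["rot"]); a1=dial(w,(236,404,58,226)); print(polar(w,a1,.017,masks(w)["white"],.07,.083))
E
```

```text
axis [0.5679 0.0318] r 0.0842 n 58 res 0.0006
red (44.65, 225, np.float64(-4.9), np.float64(4.8))
lb (-71.32, 292, np.float64(-4.8), np.float64(4.8))
idx skirt (-112.14, 99, np.float64(-2.7), np.float64(2.7))
idx hub (-112.24, 238, np.float64(-5.5), np.float64(5.9))
225 [292.53777778 193.60444444] [[0.6447482  0.10775231 0.017     ]]
[[0.5688692  0.03105035 0.042     ]]
axis [0.5679 0.0318] r 0.0841 n 59 res 0.0005
(-112.19, 92, np.float64(-2.9), np.float64(2.8))
```

View pics/w2z.png

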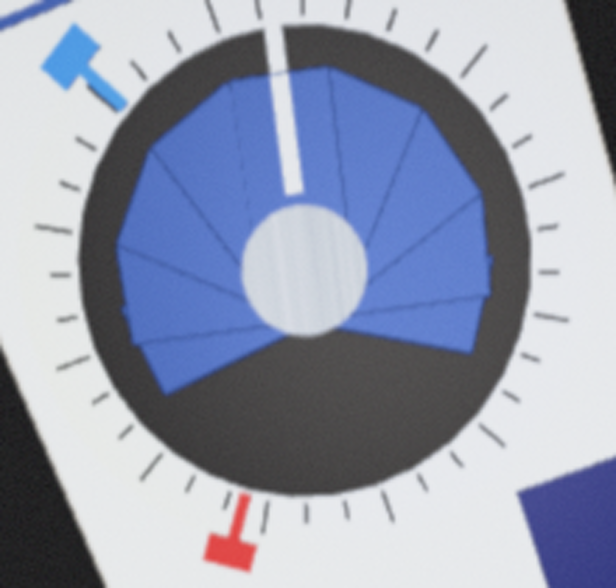

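```bash
python3 - <<'E'
from m import *
from plant import *
s=get_state(); print(tool_shift(s,[.586,.0762,.14],67.8))
print(tool_shift(s,[.586,.0762,.088],67.8))
E
```

```text
(array([-0.0322,  0.1802,  0.0049]), np.float64(-7.55))
(array([-0.0322,  0.2322,  0.0049]), np.float64(-7.55))
```

apply_moves(
  rows=[
    [[-0.032, 0.03, 0.005], -7.5],
    [[-0.032, 0.08, 0.005], -7.5],
    [[-0.032, 0.13, 0.005], -7.5],
    [[-0.032, 0.18, 0.005], -7.5],
    [[-0.032, 0.18, 0.005], -7.5],
    [[-0.032, 0.18, 0.005], -7.5],
  ],
)

```text
time_s: 3.0
tcp_pos: [0.5876, 0.0761, 0.1422]
eef_rot: [-90.1, -0.1, 67.7]
contact_force: [0.3, -0.6, 1.1]
gripper_width: 0.0002
```

```bash
python3 - <<'E'
from m import *
from plant import *
s,c=snap("w3");print(s["time_s"],s["tcp_pos"],s["eef_rot"])
cc=capture("scene");np.savez("sc3.npz",**cc);
a=cv2.resize(cc["pixels"][110:260,215:400],None,fx=3.2,fy=3.2,interpolation=cv2.INTER_CUBIC);cv2.imwrite("pics/sc3.png",a)
E
```

```text
3.0 [0.58755592 0.07609799 0.14219825] [-9.01094372e+01 -6.10828801e-02  6.77075856e+01]
```

View pics/sc3.png

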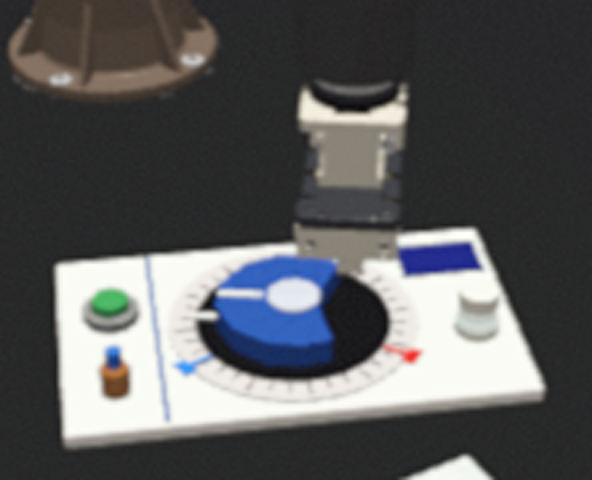

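View pics/w3.png

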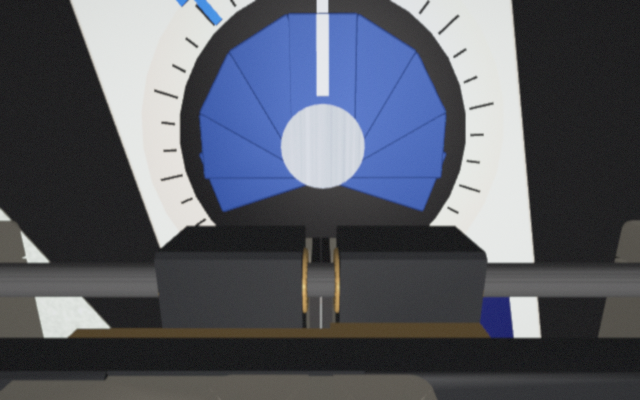

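```bash
python3 - <<'E'
from m import *
c=load("sc3.npz")
for dz in [0,.01,.02,.03,.04,.0656]:
    q=proj(c,[.5876,.0761,.0766+dz])[0]; print(dz,q,(q-[215,110])*3.2)
a=cv2.resize(c["pixels"][165:200,300:350],None,fx=12,fy=12,interpolation=cv2.INTER_NEAREST);cv2.imwrite("pics/sc3z.png",a)
z=c["z_map"]; print(z[176:200:2,310:340:3].round(3))
E
```

```text
0 [324.48023369 193.0842168 ] [350.3367478  265.86949375]
0.01 [324.54829605 190.01879565] [350.55454738 256.06014609]
0.02 [324.61696516 186.92604825] [350.7742885  246.16335439]
0.03 [324.68624914 183.80560755] [350.99599724 236.17794415]
0.04 [324.7561563  180.65709992] [351.21970015 226.10271974]
0.0656 [324.93801724 172.46637165] [351.80165516 199.89238929]
[[1.187 1.187 1.185 1.185 1.186 1.185 1.182 1.191 1.19  1.186]
 [1.182 1.182 1.18  1.18  1.183 1.176 1.178 1.177 1.183 1.179]
 [1.182 1.185 1.184 1.181 1.185 1.18  1.185 1.18  1.183 1.184]
 [1.19  1.189 1.192 1.186 1.187 1.189 1.187 1.186 1.185 1.182]
 [1.196 1.202 1.205 1.19  1.195 1.196 1.187 1.188 1.19  1.192]
 [1.199 1.201 1.204 1.201 1.2   1.198 1.201 1.203 1.202 1.199]
 [1.208 1.209 1.209 1.207 1.202 1.202 1.202 1.202 1.447 1.201]
 [1.211 1.207 1.21  1.21  1.21  1.207 1.206 1.21  1.439 1.204]
 [1.381 1.389 1.379 1.387 1.299 1.302 1.428 1.432 1.428 1.437]
 [1.369 1.376 1.377 1.38  1.304 1.306 1.42  1.421 1.428 1.418]
 [1.371 1.375 1.373 1.386 1.412 1.412 1.415 1.416 1.409 1.416]
 [1.361 1.367 1.367 1.395 1.401 1.4   1.4   1.409 1.401 1.4  ]]
```

View pics/sc3z.png

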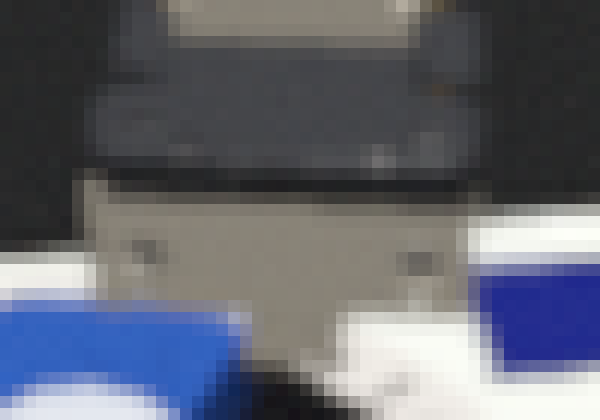

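The scene crop shows the shut fingers' tip at (325,194), over the notch. The wide block behind it is the gripper's body, which stays above z = 88 mm. I'll lower into the notch.

apply_moves(
  rows=[
    [[0, 0.02, 0], 0],
    [[0, 0.04, 0], 0],
    [[0, 0.053, 0], 0],
    [[0, 0.053, 0], 0],
    [[0, 0.053, 0], 0],
  ],
)

```text
time_s: 3.72
tcp_pos: [0.5872, 0.0762, 0.0882]
eef_rot: [-90.1, -0.1, 67.7]
contact_force: [-0.6, -0.1, -0.4]
gripper_width: 0.0005
```

```bash
python3 - <<'E'
from m import *
from plant import *
s=get_state();print(s["time_s"],s["tcp_pos"],s["eef_rot"],s["contact_force"])
AX=np.array([.5679,.0318]);d=s["tcp_pos"][:2]-AX;print(np.linalg.norm(d),ang(d))
cc=capture("scene");np.savez("sc4.npz",**cc);
a=cv2.resize(cc["pixels"][150:250,225:390],None,fx=4.8,fy=4.8,interpolation=cv2.INTER_CUBIC);cv2.imwrite("pics/sc4.png",a)
# arc plan: shifts in tool axes for angle steps
R=Rn.from_euler("xyz",[-90,0,67.8],degrees=True)
t0=np.radians(67.8);p0=.048*np.array([np.cos(t0),np.sin(t0),0])
for a in range(10,191,10):
    t=np.radians(67.8+a);print(a,R.inv().apply(.048*np.array([np.cos(t),np.sin(t),0])-p0).round(4))
E
```

```text
3.725 [0.58722664 0.07616054 0.08819791] [-9.00664527e+01 -5.57421565e-02  6.76887893e+01] [-0.64564538 -0.13974638 -0.44964119]
0.04838776887947192 66.45859511759022
10 [-0.0007  0.      0.0083]
20 [-0.0029  0.      0.0164]
30 [-0.0064  0.      0.024 ]
40 [-0.0112  0.      0.0309]
50 [-0.0171  0.      0.0368]
60 [-0.024   0.      0.0416]
70 [-0.0316  0.      0.0451]
80 [-0.0397  0.      0.0473]
90 [-0.048  0.     0.048]
100 [-0.0563  0.      0.0473]
110 [-0.0644  0.      0.0451]
120 [-0.072   0.      0.0416]
130 [-0.0789  0.      0.0368]
140 [-0.0848  0.      0.0309]
150 [-0.0896  0.      0.024 ]
160 [-0.0931 -0.      0.0164]
170 [-0.0953 -0.      0.0083]
180 [-0.096 -0.    -0.   ]
190 [-0.0953 -0.     -0.0083]
```

View pics/sc4.png

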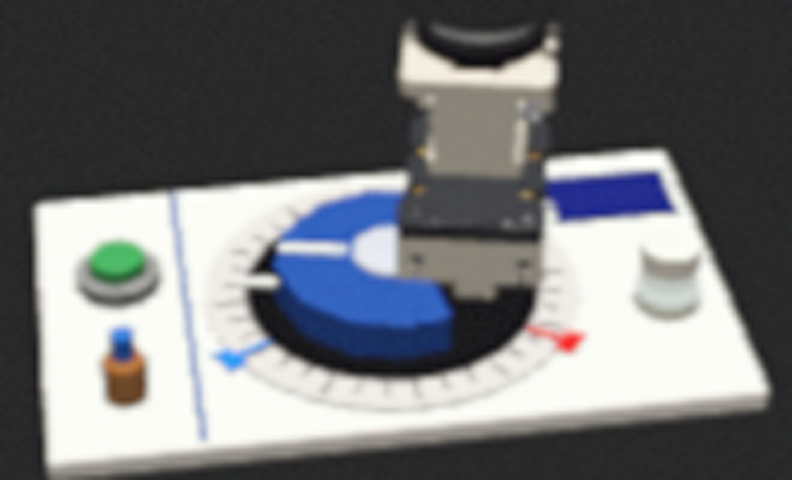

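apply_moves(
  rows=[
    [[-0.0002, 0, 0.0042], -5],
    [[-0.0007, 0, 0.0083], -10],
    [[-0.0016, 0, 0.0124], -15],
    [[-0.0029, 0, 0.0164], -20],
    [[-0.0045, 0, 0.0203], -25],
    [[-0.0064, 0, 0.024], -30],
    [[-0.0087, 0, 0.0275], -35],
    [[-0.0112, 0, 0.0309], -40],
    [[-0.0141, 0, 0.0339], -45],
    [[-0.0171, 0, 0.0368], -50],
    [[-0.0171, 0, 0.0368], -50],
  ],
)

```text
time_s: 5.15
tcp_pos: [0.5468, 0.0746, 0.0881]
eef_rot: [-90.1, 0.0, 117.7]
contact_force: [1.5, 0.9, -0.2]
gripper_width: 0.0003
```

```bash
cat >> m.py <<'E'
def look(n):
    from plant import get_state,capture
    s=get_state();print(s["time_s"],s["tcp_pos"].round(4),s["eef_rot"].round(1),s["contact_force"].round(1),s["joints"].round(0))
    AX=np.array([.5679,.0318]);d=s["tcp_pos"][:2]-AX;print("finger r,ang",np.linalg.norm(d).round(4),ang(d).round(1))
    cc=capture("scene");np.savez(n+".npz",**cc)
    a=cv2.resize(cc["pixels"][150:250,225:390],None,fx=4.8,fy=4.8,interpolation=cv2.INTER_CUBIC);cv2.imwrite(f"pics/{n}.png",a)
    M=masks(cc);x=M["white"]
    print("idx skirt",polar(cc,AX,.017,x,.070,.080))
E
python3 - <<'E'
from m import *
look("sc5")
E
```

```text
5.15 [0.5468 0.0746 0.0881] [-90.1   0.  117.7] [ 1.5  0.9 -0.2] [ 28.  22. -29.   0. -39.  -0.]
finger r,ang 0.0477 116.3
idx skirt (-117.84, 15, np.float64(-96.9), np.float64(34.2))
```

View pics/sc5.png

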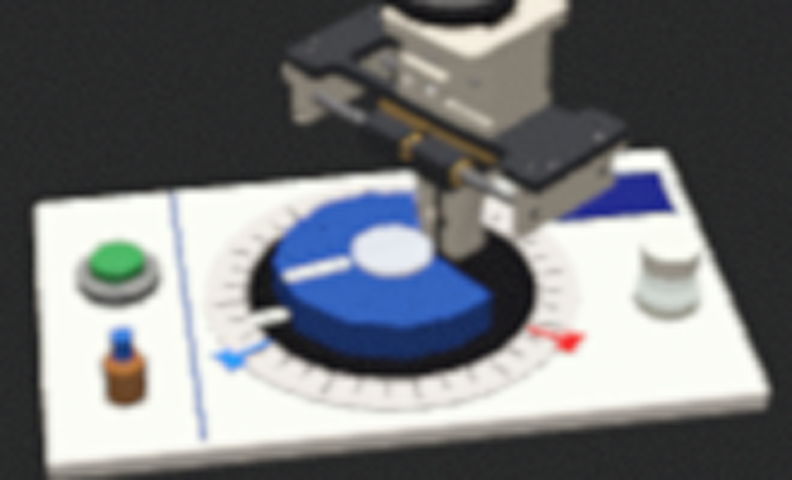

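```bash
python3 - <<'E'
from m import *
c=load("sc5.npz");AX=np.array([.5679,.0318])
for q in [(258,321),(288,313)]:
    P=ray(c,np.array(q)/4.8+[225,150],.017)[0][:2]-AX;print(np.linalg.norm(P),ang(P))
P=ray(c,np.array((287,276))/4.8+[225,150],.042)[0][:2]-AX;print(np.linalg.norm(P),ang(P))
E
```

```text
0.08185166079954113 -84.97229818048581
0.06365904502041811 -85.2094218202275
0.06299085596047654 -86.46115847605797
```

```bash
python3 - <<'E'
import numpy as np
print([[[round(-.048*(1-np.cos(np.radians(a))),4),0,round(.048*np.sin(np.radians(a)),4)],-a] for a in np.arange(5.5,111,5.5)])
E
```

```text
[[[np.float64(-0.0002), 0, np.float64(0.0046)], np.float64(-5.5)], [[np.float64(-0.0009), 0, np.float64(0.0092)], np.float64(-11.0)], [[np.float64(-0.002), 0, np.float64(0.0136)], np.float64(-16.5)], [[np.float64(-0.0035), 0, np.float64(0.018)], np.float64(-22.0)], [[np.float64(-0.0054), 0, np.float64(0.0222)], np.float64(-27.5)], [[np.float64(-0.0077), 0, np.float64(0.0261)], np.float64(-33.0)], [[np.float64(-0.0104), 0, np.float64(0.0299)], np.float64(-38.5)], [[np.float64(-0.0135), 0, np.float64(0.0333)], np.float64(-44.0)], [[np.float64(-0.0168), 0, np.float64(0.0365)], np.float64(-49.5)], [[np.float64(-0.0205), 0, np.float64(0.0393)], np.float64(-55.0)], [[np.float64(-0.0244), 0, np.float64(0.0418)], np.float64(-60.5)], [[np.float64(-0.0285), 0, np.float64(0.0439)], np.float64(-66.0)], [[np.float64(-0.0328), 0, np.float64(0.0455)], np.float64(-71.5)], [[np.float64(-0.0372), 0, np.float64(0.0468)], np.float64(-77.0)], [[np.float64(-0.0417), 0, np.float64(0.0476)], np.float64(-82.5)], [[np.float64(-0.0463), 0, np.float64(0.048)], np.float64(-88.0)], [[np.float64(-0.0509), 0, np.float64(0.0479)], np.float64(-93.5)], [[np.float64(-0.0555), 0, np.float64(0.0474)], np.float64(-99.0)], [[np.float64(-0.06), 0, np.float64(0.0465)], np.float64(-104.5)], [[np.float64(-0.0644), 0, np.float64(0.0451)], np.float64(-110.0)]]
```

apply_moves(
  rows=[
    [[-0.0002, 0, 0.0046], -5.5],
    [[-0.0009, 0, 0.0092], -11],
    [[-0.002, 0, 0.0136], -16.5],
    [[-0.0035, 0, 0.018], -22],
    [[-0.0054, 0, 0.0222], -27.5],
    [[-0.0077, 0, 0.0261], -33],
    [[-0.0104, 0, 0.0299], -38.5],
    [[-0.0135, 0, 0.0333], -44],
    [[-0.0168, 0, 0.0365], -49.5],
    [[-0.0205, 0, 0.0393], -55],
    [[-0.0244, 0, 0.0418], -60.5],
    [[-0.0285, 0, 0.0439], -66],
    [[-0.0328, 0, 0.0455], -71.5],
    [[-0.0372, 0, 0.0468], -77],
    [[-0.0417, 0, 0.0476], -82.5],
    [[-0.0463, 0, 0.048], -88],
    [[-0.0509, 0, 0.0479], -93.5],
    [[-0.0555, 0, 0.0474], -99],
    [[-0.06, 0, 0.0465], -104.5],
    [[-0.0644, 0, 0.0451], -110],
  ],
)

```text
time_s: 7.7
tcp_pos: [0.5353, -0.0042, 0.0871]
eef_rot: [-90.1, -0.1, -132.3]
contact_force: [-2.0, 1.1, 1.2]
gripper_width: 0.0005
```

```bash
python3 - <<'E'
from m import *
look("sc6")
E
```

```text
7.7 [ 0.5353 -0.0042  0.0871] [-9.010e+01 -1.000e-01 -1.323e+02] [-2.   1.1  1.2] [ 21.  21. -31.  -0. -39. 117.]
finger r,ang 0.0485 -132.1
idx skirt (18.41, 16, np.float64(-158.1), np.float64(174.4))
```

View pics/sc6.png

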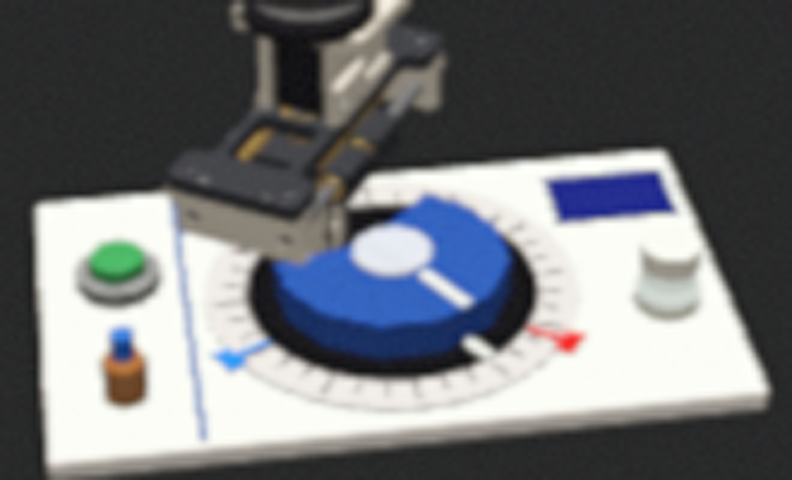

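```bash
python3 - <<'E'
from m import *
c=load("sc6.npz");AX=np.array([.5679,.0318])
for n,q,z in [("i1",(465,338),.017),("i2",(493,354),.017),("hub1",(422,272),.042),("hub2",(471,303),.042),("red",(528,329),.017),("redtab",(568,341),.017)]:
    P=ray(c,np.array(q)/4.8+[225,150],z)[0][:2]-AX;print(n,np.linalg.norm(P),ang(P))
p=c["pixels"];M=masks(c)["white"]; roi=np.zeros_like(M); roi[219:225,320:329]=1
print(polar(c,AX,.017,M&roi,.066,.084), polar(c,AX,.017,masks(c)["red"],.08,.14))
E
```

```text
i1 0.06310071506689557 22.68372695818848
i2 0.08394616968510056 24.147761059914092
hub1 0.0260304495238298 23.370844304488173
hub2 0.06543489303919013 24.329530241839624
red 0.08644440944002227 44.612693855142076
redtab 0.11090086571050402 44.78472584497382
(22.89, 18, np.float64(-4.3), np.float64(4.1)) (45.37, 23, np.float64(-4.1), np.float64(4.1))
```

apply_moves(
  rows=[
    [[-0.0001, 0, 0.0025], -3],
    [[-0.0003, 0, 0.005], -6],
    [[-0.0006, 0, 0.0075], -9],
    [[-0.001, 0, 0.01], -12],
    [[-0.0016, 0, 0.0124], -15],
    [[-0.0023, 0, 0.0148], -18],
    [[-0.0023, 0, 0.0148], -18],
    [[-0.0023, 0, 0.0148], -18],
  ],
)

```text
time_s: 8.75
tcp_pos: [0.5479, -0.0125, 0.0871]
eef_rot: [-90.0, -0.1, -114.5]
contact_force: [-1.2, -1.9, 1.3]
gripper_width: 0.0005
```

```bash
python3 - <<'E'
from m import *
look("sc7")
c=load("sc7.npz");AX=np.array([.5679,.0318])
M=masks(c)["white"]
# index: white pixels on skirt near expected angle 30..50
ys,xs=np.nonzero(M);P=ray(c,np.c_[xs,ys],.017)[:,:2]-AX;r=np.linalg.norm(P,axis=1);a=np.degrees(np.arctan2(P[:,1],P[:,0]));k=(r>.064)&(r<.084)&(a>25)&(a<60)
print(a[k].round(1),r[k].round(3),a[k].mean())
print(polar(c,AX,.017,masks(c)["red"],.08,.14))
E
```

```text
8.75 [ 0.5479 -0.0125  0.0871] [-9.000e+01 -1.000e-01 -1.145e+02] [-1.2 -1.9  1.3] [ 19.  22. -29.   0. -39. 136.]
finger r,ang 0.0486 -114.3
idx skirt (41.51, 9, np.float64(-4.1), np.float64(4.0))
[58.3 55.3 45.9 46.9 51.7 41.3 42.5 43.6 44.6 45.5 48.8 37.9 39.2 40.4
 41.5 42.5 43.5 44.4 45.3 37.4 38.6 39.6 40.7 41.6 36.9 38.  34.4 30.9] [0.083 0.084 0.065 0.067 0.082 0.064 0.067 0.069 0.072 0.074 0.084 0.067
 0.069 0.071 0.074 0.076 0.078 0.081 0.083 0.073 0.076 0.078 0.08  0.083
 0.08  0.082 0.083 0.083] 42.75604559471942
(45.34, 22, np.float64(-4.1), np.float64(4.1))
```

View pics/sc7.png

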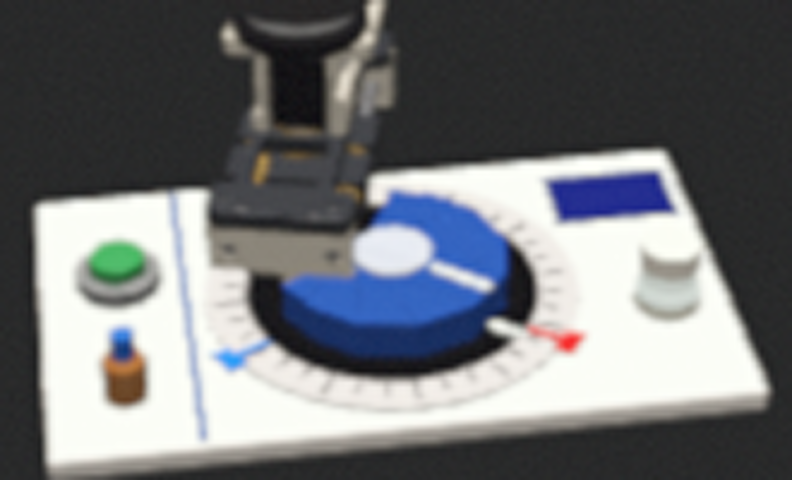

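apply_moves(
  rows=[
    [[0, 0, 0.0012], -1.5],
    [[-0.0001, 0, 0.0025], -3],
    [[-0.0001, 0, 0.0025], -3],
    [[-0.0001, 0, 0.0025], -3],
    [[0, 0, -0.004], -3],
    [[0, 0, -0.008], -3],
    [[0, -0.03, -0.008], -3],
    [[0, -0.08, -0.008], -3],
    [[0, -0.13, -0.008], -3],
    [[0, -0.18, -0.008], -3],
    [[0.03, -0.23, -0.008], -3],
    [[0.03, -0.23, -0.008], -3],
    [[0.03, -0.23, -0.008], -3],
  ],
)

```text
time_s: 10.42
tcp_pos: [0.5286, -0.0359, 0.3172]
eef_rot: [-90.0, 0.1, -111.3]
contact_force: [-0.2, 0.2, -1.4]
gripper_width: 0.0005
```

```bash
python3 - <<'E'
from m import *
s,c=snap("w8");print(s["time_s"],s["tcp_pos"],s["eef_rot"])
E
```

```text
10.425 [ 0.52862449 -0.03585301  0.31720663] [-8.99663940e+01  7.13033678e-02 -1.11331492e+02]
```

View pics/w8.png

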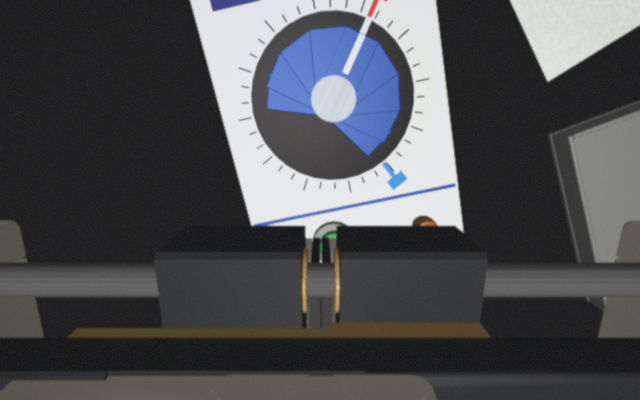

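The wrist view shows the index line ending at about (371,18), running straight into the red line at (376,6). I'll put numbers on it.

```bash
python3 - <<'E'
from m import *
c=load("w8.npz")
ax=dial(c,(246,418,6,186))
M=masks(c)
print("red",polar(c,ax,.017,M["red"],.08,.14),"idx skirt",polar(c,ax,.017,M["white"],.070,.083),"idx hub",polar(c,ax,.042,M["white"],.028,.060),"lb",polar(c,ax,.017,M["lb"],.08,.14))
c2=load("w2.npz");A2=dial(c2,(234,404,5,181))
print("w2 lb/red diff",polar(c2,A2,.017,masks(c2)["lb"],.08,.14))
for a,ce in blobs(M["green"]):print(a,ce)
E
```

```text
axis [0.5679 0.032 ] r 0.0842 n 59 res 0.0003
red (44.5, 77, np.float64(-4.8), np.float64(1.4)) idx skirt (44.1, 99, np.float64(-2.6), np.float64(2.7)) idx hub (43.98, 239, np.float64(-5.9), np.float64(6.0)) lb (-71.44, 199, np.float64(-4.6), np.float64(4.8))
axis [0.5679 0.0318] r 0.0842 n 58 res 0.0006
w2 lb/red diff (-71.32, 292, np.float64(-4.8), np.float64(4.8))
73 [330.47945205 235.15068493]
47 [320.55319149 245.74468085]
```

apply_moves(
  rows=[
    [[0.05, 0, 0], 0],
    [[0.1, 0, 0], 0],
    [[0.1, 0, 0], 0],
    [[0.1, 0, 0], 0],
  ],
)

```text
time_s: 10.98
tcp_pos: [0.4925, -0.1291, 0.3162]
eef_rot: [-90.1, -0.0, -111.3]
contact_force: [0.3, 1.0, -0.2]
gripper_width: 0.0004
```

```bash
python3 - <<'E'
from m import *
s,c=snap("w9");print(s["time_s"],s["tcp_pos"],s["eef_rot"])
M=masks(c)
for a,ce in blobs(M["green"],10):
    print(a,ce)
    for z in (.02,.025,.03,.035): print(z,ray(c,ce,z)[0])
    u,v=ce.astype(int);print("zmap pts")
    zz=c["z_map"]
    for du in (-30,-24,-20,-16,-8,0,8,16,20,24,30):
        d=zz[v,u+du];R=cv2.Rodrigues(c["rvec"])[0];P=R.T@(d*np.linalg.inv(c["intrinsics"])@[u+du,v,1]-c["tvec"].ravel());print(du,P.round(4))
ct,cs=load("top0.npz"),load("scene0.npz")
for z in (.02,.025,.03,.035): print(z,ray(ct,(372.5,223.5),z)[0],ray(cs,(248.8,204.3),z)[0])
E
```

```text
10.975 [ 0.49251736 -0.12907856  0.31616121] [-9.00847364e+01 -3.21307452e-02 -1.11349810e+02]
749 [335.36982644 155.95460614]
0.02 [ 0.5130001  -0.11762963  0.02      ]
0.025 [ 0.51304266 -0.11697258  0.025     ]
0.03 [ 0.51308522 -0.11631554  0.03      ]
0.035 [ 0.51312778 -0.11565849  0.035     ]
zmap pts
-30 [ 0.4824 -0.1054  0.0137]
-24 [ 0.4884 -0.1079  0.0123]
-20 [ 0.4933 -0.1081  0.0256]
-16 [ 0.4973 -0.1096  0.0262]
-8 [ 0.5054 -0.1115  0.0358]
0 [ 0.5131 -0.1145  0.036 ]
8 [ 0.5208 -0.1176  0.0347]
16 [ 0.5286 -0.1208  0.0336]
20 [ 0.5327 -0.1233  0.0272]
24 [ 0.5373 -0.1267  0.0149]
30 [ 0.5435 -0.1293  0.0137]
0.02 [ 0.51564586 -0.1170162   0.02      ] [ 0.49746619 -0.11495244  0.02      ]
0.025 [ 0.51505802 -0.1164296   0.025     ] [ 0.50426069 -0.1160878   0.025     ]
0.03 [ 0.51447018 -0.115843    0.03      ] [ 0.51105518 -0.11722316  0.03      ]
0.035 [ 0.51388234 -0.1152564   0.035     ] [ 0.51784968 -0.11835852  0.035     ]
```

View pics/w9.png

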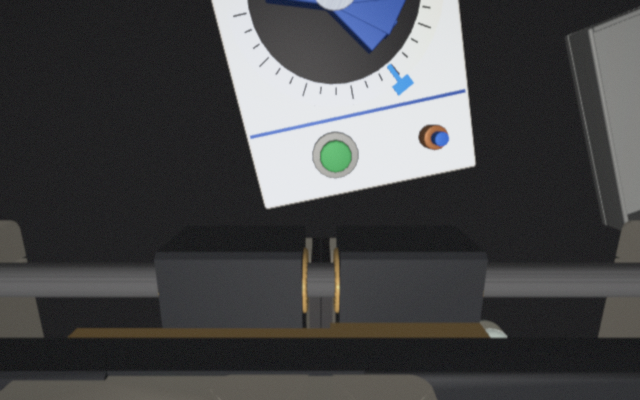

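The button is at (335,156) in the wrist view. Its measured top is at about z = 0.035, with the housing at 0.026. It lies 157 mm from the axis against the stated 158.

```bash
python3 - <<'E'
from m import *
from plant import *
s=get_state(); print(tool_shift(s,[.5131,-.1158,.13]),tool_shift(s,[.5131,-.1158,.096]))
E
```

```text
(array([-0.0195,  0.1863,  0.0145]), None) (array([-0.0196,  0.2203,  0.0145]), None)
```

apply_moves(
  rows=[
    [[-0.0195, 0.04, 0.0145], 0],
    [[-0.0195, 0.09, 0.0145], 0],
    [[-0.0195, 0.14, 0.0145], 0],
    [[-0.0195, 0.185, 0.0145], 0],
    [[-0.0195, 0.185, 0.0145], 0],
    [[-0.0195, 0.185, 0.0145], 0],
  ],
)

```text
time_s: 11.78
tcp_pos: [0.5143, -0.1158, 0.1334]
eef_rot: [-89.9, 0.0, -111.2]
contact_force: [-0.4, 0.4, 0.5]
gripper_width: 0.0006
```

```bash
python3 - <<'E'
from m import *
from plant import *
s=get_state(); print(s["tcp_pos"],s["contact_force"],tool_shift(s,[.5131,-.1158,.096]))
E
```

```text
[ 0.5142964  -0.11584752  0.13338167] [-0.3906961   0.41024958  0.46196348] (array([ 0.0004,  0.0374, -0.0012]), None)
```

Within 1.2 mm of the button's centre. I'll press gently and watch the force.

apply_moves(
  rows=[
    [[0, 0.015, -0.001], 0],
    [[0, 0.027, -0.001], 0],
    [[0, 0.031, -0.001], 0],
    [[0, 0.034, -0.001], 0],
    [[0, 0.037, -0.001], 0],
    [[0, 0.039, -0.001], 0],
    [[0, 0.039, -0.001], 0],
  ],
)

```text
time_s: 12.65
tcp_pos: [0.512, -0.1162, 0.0955]
eef_rot: [-90.0, -0.0, -111.3]
contact_force: [-11.6, 4.4, 28.2]
gripper_width: 0.0003
```

The force is 28 N, against about 5 N for the spring, so the button is on its stop. The tips are at z ≈ 0.030. I'll check the scene, then lift.

```bash
python3 - <<'E'
from m import *
look("sc10")
E
```

```text
12.65 [ 0.512  -0.1162  0.0955] [ -90.    -0.  -111.3] [-11.6   4.4  28.2] [  9.  19. -32.   0. -39. 150.]
finger r,ang 0.1582 -110.7
idx skirt (45.52, 9, np.float64(-4.0), np.float64(4.1))
```

View pics/sc10.png

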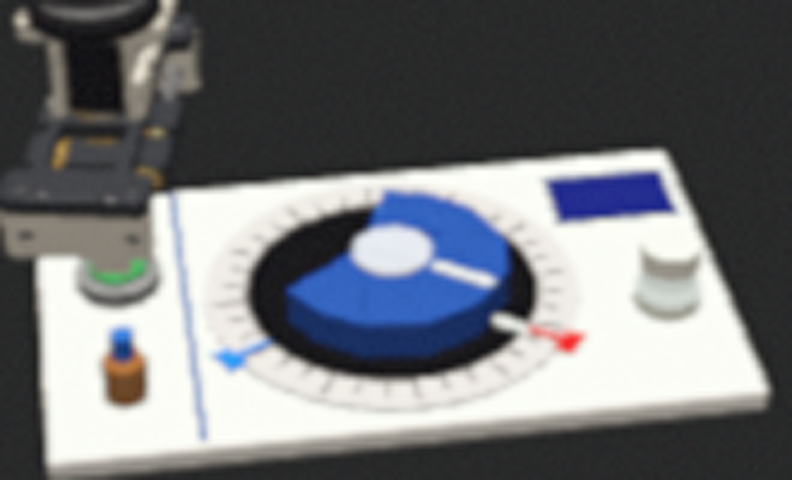

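apply_moves(
  rows=[
    [[0, -0.003, 0], 0],
    [[0, -0.003, 0], 0],
  ],
)

```text
time_s: 12.95
tcp_pos: [0.5121, -0.1162, 0.0968]
eef_rot: [-90.0, 0.0, -111.3]
contact_force: [-2.3, 0.2, 4.3]
gripper_width: 0.0002
```

apply_moves(
  rows=[
    [[0, -0.0025, 0], 0],
    [[0, -0.0025, 0], 0],
  ],
)

```text
time_s: 13.2
tcp_pos: [0.5123, -0.1162, 0.0988]
eef_rot: [-90.0, 0.0, -111.3]
contact_force: [-2.0, -0.6, 3.3]
gripper_width: 0.0005
```

The spring gives 4.3 N, then 3.3 N, over 2 mm of lift. So the fingers were on the button, and it had been on its stop. I'll lift clear now.

apply_moves(
  rows=[
    [[0, -0.01, 0], 0],
    [[0, -0.04, 0], 0],
    [[0, -0.09, 0], 0],
    [[0, -0.14, 0], 0],
    [[0, -0.19, 0], 0],
    [[0.02, -0.22, 0], 0],
    [[0.02, -0.22, 0], 0],
    [[0.02, -0.22, 0], 0],
    [[0.02, -0.22, 0], 0],
  ],
)

```text
time_s: 14.32
tcp_pos: [0.5046, -0.1345, 0.3176]
eef_rot: [-90.1, -0.0, -111.3]
contact_force: [0.5, -0.7, -0.6]
gripper_width: 0.0004
```

```bash
python3 - <<'E'
from m import *
from plant import *
s,c=snap("w11");print(s["time_s"],s["tcp_pos"],s["contact_force"])
M=masks(c)
for a,ce in blobs(M["green"],10):
    print(a,ce)
    u,v=ce.astype(int)
    for du in (-6,0,6):
        d=c["z_map"][v,u+du];R=cv2.Rodrigues(c["rvec"])[0];P=R.T@(d*np.linalg.inv(c["intrinsics"])@[u+du,v,1]-c["tvec"].ravel());print(P.round(4))
look("sc11")
cs=load("sc11.npz");c0=load("scene0.npz");d=cv2.absdiff(cs["pixels"],c0["pixels"]).max(2)>40
t=capture("top");np.savez("t11.npz",**t);t0=load("top0.npz")
cv2.imwrite("pics/t11.png",np.vstack([cv2.resize(x["pixels"][150:260,150:490],None,fx=2.3,fy=2.3,interpolation=cv2.INTER_CUBIC) for x in (t0,t)]))
cv2.imwrite("pics/d11.png",np.hstack([cv2.resize(cs["pixels"][120:280,90:490],None,fx=2,fy=2)]))
n,l,st,ce=cv2.connectedComponentsWithStats(d.astype(np.uint8))
for i in range(1,n):
    if st[i,4]>8: print("diff",st[i],ce[i].round())
E
```

```text
14.325 [ 0.50459781 -0.1344774   0.31762431] [ 0.54456798 -0.73415163 -0.57128016]
747 [322.63319946 155.04953146]
[ 0.5067 -0.113   0.0349]
[ 0.5125 -0.1153  0.0351]
[ 0.5184 -0.1174  0.0363]
14.375 [ 0.5047 -0.1345  0.3177] [ -90.1   -0.  -111.3] [-0.2  0.2  0.9] [  7.   5. -16.  -0. -69. 152.]
finger r,ang 0.1779 -110.8
idx skirt (45.52, 9, np.float64(-4.0), np.float64(4.1))
diff [201   0  38   9 104] [222.   3.]
diff [239   0  23  47 754] [253.  22.]
diff [444   0  33  27 721] [460.  12.]
diff [201   7  32  30 708] [215.  21.]
diff [ 266    6   37   75 2167] [287.  46.]
diff [ 210    8   45   87 1069] [235.  65.]
diff [422  37  65  39 782] [456.  49.]
diff [439  51  23   3  54] [449.  52.]
diff [430  56   7  19 103] [432.  65.]
diff [230  76   4  10  18] [231.  79.]
diff [219  94  30  13 119] [234. 101.]
diff [206 112  38  20 452] [225. 119.]
diff [276 189  29  25 291] [291. 200.]
diff [314 192  21  30 365] [323. 207.]
```

View pics/d11.png

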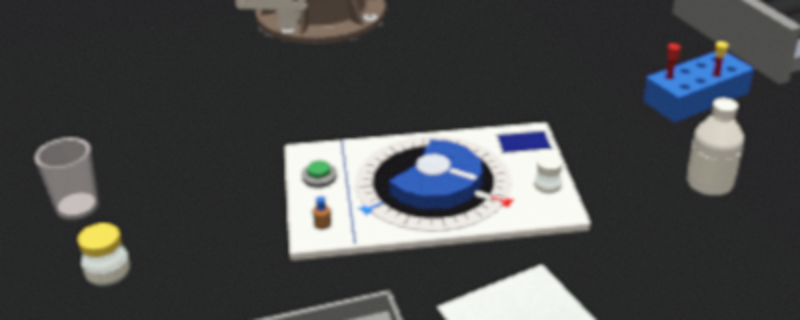

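View pics/t11.png

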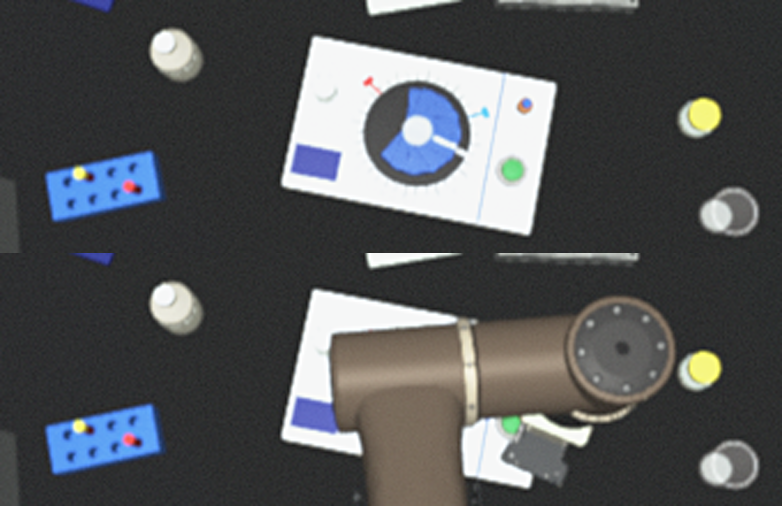

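In the scene view the only change on the table is the dial. The index points at the red line, every bystander stands in place, and the button top is back at 0.035 m. The arm is clear, so I'm handing in.

```bash
python3 -c "
from plant import *
print(close_job())"
```

```text
the job is handed in; nothing more can be done
None
```

I turned the dial counterclockwise with the shut fingers in its notch until the index met the red line. I then pressed the green button once and lifted clear. The job was handed in at about 14.4 s of the 58 s; it returns no verdict.

- **Dial:** after the push, with the fingers withdrawn, the wrist camera put the index at 44.1° and the red line at 44.5–44.65°. That is about 0.8 mm at the dial's edge, against a tolerance of 5 mm. After the press, the scene camera read 45.5° for the index and 45.3° for the red line. The two cameras differ by about 1°, which is within their calibration.
- **Button:** it was pressed onto its stop at about 28 N vertical, with 12 N sideways. As I let it up, the spring force was 4.3 N and then 3.3 N. Its top measured 35 mm high both before and after, so it is up again.
- **Bystanders:** apart from the arm itself, only the dial changed between the first and last scene images. The top view of the pot and vial was partly blocked by the arm at the end, so those two were checked in the scene view only.
- **Arm:** it ended about 0.25 m above the deck, fingertips included, touching nothing.

No check failed.

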